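# Hold the rod oven's lid at its balance point

## Robot

A 6-joint arm with a two-finger parallel gripper is mounted at the origin on the work surface. World frame = base frame: x ahead of the robot, y to its left, z up, the work surface at z = 0. Lengths are in m, angles in rad, forces in N, time in s.
With the tool pointing down it reaches from about 0.3 to 0.775 m from the base axis. Payload 14.6 kg.
Tool frame: the origin (TCP) lies on the centre line of the jaws, within the pads' length; the fingertips stand 19 mm ahead of it and the grasp point (between the pads) is the TCP; y points along the fingers, x is the direction in which the jaws open and shut, and the axes are right-handed (so a half turn about y gives the same grasp; the last joint's range is limited). The gripper opens to 94 mm and grips with 3 to 60 N. Pads are 16 mm wide; open, the fingers measure 119 mm over their backs; the gripper's body (75 mm by 177 mm) begins 78 mm behind the grasp point.
Start: joints at [1.175, 0.3, 1.521, -0, 1.321, -0.067], TCP at [0.178, 0.521, 0.204] pointing down, gripper open.
Joint ranges: [-3.03, 3.03], [-0.79, 2.21], [0.23, 2.52], [-1.04, 4.18], [0, 3.07], [-2.55, 2.55]. Speed limits (rad/s): [2.22, 2.22, 2.57, 3.14, 3.14, 3.14].

## Interface

Orientations are given as [roll, pitch, yaw] about the fixed x, y, z axes, in that order (R = Rz(yaw) Ry(pitch) Rx(roll)).
In Python, from station import get_obs, cams, workorder gives the robot as it stands.
- The arm moves only by the shell command python3 -m handwheel 'ROWS' [FORCE]. ROWS is JSON, a list of rows, each an object of numbers: "fingers": the opening, from -1 (shut) to 1 (fully open); "x", "y", "z": the shift along the tool's x, y, z in m; "spin": the turn about the tool's y in degrees. In form: [{"fingers": .., "x": .., "y": .., "z": .., "spin": ..}, ...]. A call has exactly 10 rows; each row is the pose to reach, as a shift and turn from the pose commanded when the call began, along the tool's axes at that moment; what a row does not reach only later rows make up. A row lasts 1/10 s, in which the tool goes at most 50 mm and 8.59 degrees, less where a joint would pass 70% of its speed; a pose out of reach is approached as far as the arm can. A call with a gripper value outside its range is refused whole. The fingers move at their own pace and stop on an object; FORCE is the grip in N (left out, the last holds). Time passes only in rows, so rows that repeat a pose let the fingers close, or fill a call up. It gives the time, the measured TCP pose, the force and the opening at its end, in the units of the state.
- get_obs(): the state, without advancing time (a new reading comes with each control period).
- cams.camera(name): name is "scene" or "top" or "wrist"; returns (picture, depth): 400x640x3 uint8, red, green, blue; 400x640 float32, m along the optical axis (not along the pixel's ray), 0 where there is no reading.
- cams.get_calibration(name): a dict with "fx", "fy", "cx", "cy" (pixels), "view" (4x4, takes a point from world to camera coordinates). Camera axes: x right, y down, z forward; pixel columns grow to the right and rows downward; lengths in m; the calibration is good to about 2 mm. A picture is of the moment at which its call begins: read the wrist's pose just before it. get_calibration takes no time and is no camera call; for the wrist camera it gives the pose at the moment of the call.
- workorder.hand_in(): hands the job in, once; it reports no verdict.
The state is a dict: "time_s": time; "qpos": joint angles; "joint_vel": joint speeds; "tau": joint torques, N m; "ee_pos": TCP position; "eef_rot": TCP orientation; "force": force on the tool from outside, world axes, zero at the start; "moment": the same for the moment, N m; "grip_width": finger opening in m.
Only numpy, scipy, OpenCV 4.12 (cv2) and the standard library are available. Lean on these libraries where they do the work, as an engineer would, in place of code of your own. Each camera call takes 0.05 s, during which the arm holds its last target. There are 200 camera calls.

## Task

The welding-rod oven is switched off and cold, and its lid stay has come off. Turn the brass twist staple in line with the slot of the hasp plate so that the lid is free, then swing the lid up to its balance point, where it wants to fall neither shut nor over backwards, and finish with the gripper still holding the lid still there, so that the new stay can be tacked on. Do not let the lid drop or go over backwards, and leave the things lying round the oven where they are.

Things in the scene. Friction and masses are not known exactly. Their poses are not given: they have to be found in the camera images.
- oven: Orange bench rod oven, a heavy steel trough that stays put: 165 mm deep (x), 440 long (y), 120 high to its walls' top, where the lid lies. Origin: centre of its underside. x points from its front (hasp and handle, nearest the robot) to its back (hinge), y left as the robot sees it. A control box extends its left end 55 mm, a small handle its right end 35 mm.
- hinge_mid (a point): Middle of the lid's hinge line, which runs along the oven's y at its back top edge: 82.5 mm behind the oven's origin and 120 mm above the bench. Axes as the oven's.
- lid_hinge (a joint): Lid angle, rad: 0 shut, 1.57 upright, stop at 2.3 over backwards. Turns almost freely, no stay or spring: it drops shut from below its balance point and falls over backwards from beyond. Balance is at 1.38 (79 degrees): there its centre of weight (89 mm in front of the hinge line, 17 mm above it when shut) is straight above the hinge.
- lid: The orange lid, a pan 165 x 440 mm, 35 mm thick, about 0.9 kg. Origin in the middle of the hinge line; shut, its axes are the oven's and it lies 1 to 35 mm above the hinge line. It turns about y, front edge up and to the back. Its front edge carries the handle (middle) and the hasp plate (right, as the robot sees it).
- handle_mid (a point): Middle of the lid's handle: a round bar 12 mm thick, 110 mm long along the oven's y, on a leg at each end. Shut, it is 210 mm in front of the hinge line and 15 mm above it (135 mm above the bench), 39 mm clear of the lid, nothing under it. It swings with the lid; its axes turn too. Pinched across, the bar can turn between the fingers.
- staple: Brass twist staple: a flat head 38 mm long (x), 9 thick (y), 24 high (z), on an upright pin on the oven's front. Origin: the head's centre, 139 mm above the bench. It stands up through the hasp plate's slot, 3 mm above the plate, and locks the lid until its length lies along the slot, either way round (within about 0.2 rad). Then the plate lifts off over it.
- staple_axis (a point): Where the staple's upright pin (8 mm) meets its bracket: 205 mm in front of the hinge line, 125 mm right of the oven's middle, 120 mm above the bench; axes as the oven's. The staple starts 0.6 to 2.54 rad counterclockwise (from above) of the oven's x, turns from -0.35 to 3.5, so either way to 0 or 3.14, against light friction (0.05 Nm), and stays where left.
- slot_mid (a point): Centre of the slot in the hasp plate, at the plate's upper face (124 mm above the bench, lid shut), straight above the staple's pin. The slot is 48 mm long along the oven's x, 18 mm wide. The plate is steel, 4 mm thick, 62 mm wide, and sticks 77 mm out of the lid's front edge. It moves with the lid; axes as the lid's.
- lid_stay: Bystander: the new stay, a loose flat metal bar 180 x 22 x 6 mm lying on the bench in front of the oven, to the left. Origin at the centre of its underside, x along it.
- pipe_sleeve: Bystander: a loose dark steel pipe sleeve, 60 mm across, 75 mm high, standing on the bench in front of the oven, left of the handle. Origin at the centre of its underside.
- angle_grinder: Bystander: a loose angle grinder, about 300 mm long (its x, disc at the +x end), 115 mm across the disc, 78 mm high, lying on the bench in front of the oven, to the right. Origin on its underside.
- slag_hammer: Bystander: a loose hammer 260 mm long lying on the bench behind the oven. x along it, head at +x.

How it is judged:
On the way, in this order (a step that is already met when the one before it is completed fails the run):
1. the staple is turned in line with the slot while the lid is still shut (angle between the x axis of staple and the x axis of oven, either way round below 0.22 rad and value of joint lid_hinge below 0.06 rad), for 0.2 s.
2. the lid is lifted clear of the staple (value of joint lid_hinge above 0.3 rad), for 0.1 s.
At the end, for the whole second after the job is handed in: The lid stands at its balance point, 1.38 rad within 0.07 rad (4 degrees), at rest (under 0.1 rad/s), with the gripper's fingers holding it (contact over 0.5 N) and nothing else touching it (value of joint lid_hinge between 1.31 and 1.45 rad and velocity of joint lid_hinge between -0.1 and 0.1 rad/s and contact force between the fingers and lid above 0.5 N and contact force between lid and lid_stay below 0.2 N and contact force between lid and pipe_sleeve below 0.2 N and contact force between lid and angle_grinder below 0.2 N and contact force between lid and slag_hammer below 0.2 N); the arm keeps its last pose, push and grip.
It fails at once if the lid goes over backwards (beyond 1.7 rad) (value of joint lid_hinge above 1.7 rad).
It fails at once if the lid is dropped (falls faster than 2 rad/s) (velocity of joint lid_hinge below -2 rad/s).
It fails at once if a bystander (new stay, pipe sleeve, grinder or hammer) is moved more than 30 mm (distance of any of lid_stay, pipe_sleeve, angle_grinder, slag_hammer from where it was at the start of the episode above 0.03 m).
It also fails if it takes over 54 s, if anything falls off the work surface, if the arm or the gripper's body presses on something with over 40 N, if the wrist force passes 120 N, or if a joint passes its speed limit or range.

## Working session

There is one attempt and no reset: what is moved stays moved. The work goes in short steps, Python scripts to look and compute and a shell command to move; the robot and the scene stay as the last step left them, time stands still between calls to the robot, and variables do not carry over. Pictures are saved under pics/ and viewed, about 8 in all and at most 12, crops included, and the job is handed in when it is done.

```bash
ls; mkdir -p pics; python3 - <<'E'
from station import get_obs,cams
import cv2,numpy as np
o=get_obs();print(o)
for n in("scene","top"):
    c,d=cams.camera(n);cv2.imwrite(f"pics/{n}0.png",c[:,:,::-1]);np.save(f"pics/{n}0.npy",d)
    k=cams.get_calibration(n);print(n,k)
E
```

```text
pics
{'time_s': 0.0, 'qpos': array([ 1.17542017e+00,  3.00478787e-01,  1.52156851e+00, -1.03552634e-05,
        1.32073094e+00, -6.66048576e-02]), 'joint_vel': array([-9.28758728e-04,  6.19236391e-04, -1.89949246e-04,  7.20285873e-05,
        7.46861578e-04, -8.61095051e-04]), 'tau': array([ 7.72248750e-04, -5.31806266e+01, -3.52737415e+01,  7.07995822e-02,
        2.43999698e-02, -4.64312109e-05]), 'ee_pos': array([0.17748848, 0.52029091, 0.20328745]), 'eef_rot': array([-1.57072743e+00,  1.18362066e-03,  1.24202764e+00]), 'force': array([-0.09818873, -0.59629372,  0.21659864]), 'moment': array([-0.04761424,  0.06537406, -0.04290206]), 'grip_width': 0.09392042671563783}
scene {'fx': 374.74490443556294, 'fy': 374.74490443556294, 'cx': 319.5947983202255, 'cy': 201.38007198463376, 'view': array([[-0.99958583,  0.02694558,  0.01010427,  0.57023329],
       [ 0.00822627,  0.60400717, -0.79693643,  0.08626878],
       [-0.02757697, -0.79652324, -0.60397867,  1.16390343],
       [ 0.        ,  0.        ,  0.        ,  1.        ]])}
top {'fx': 393.49323752710717, 'fy': 393.49323752710717, 'cx': 322.18166576776844, 'cy': 203.0061565965292, 'view': array([[-0.02078127, -0.99942593, -0.02675728,  0.010964  ],
       [-0.99478391,  0.02334321, -0.09929784,  0.59714404],
       [ 0.09986544,  0.02455418, -0.99469794,  1.07209205],
       [ 0.        ,  0.        ,  0.        ,  1.        ]])}
```

View pics/top0.png

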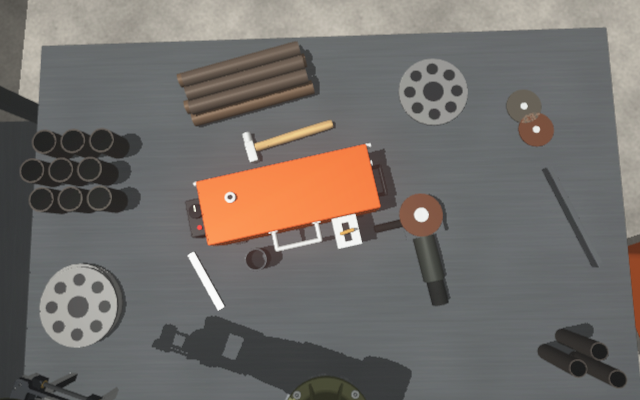

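View pics/scene0.png

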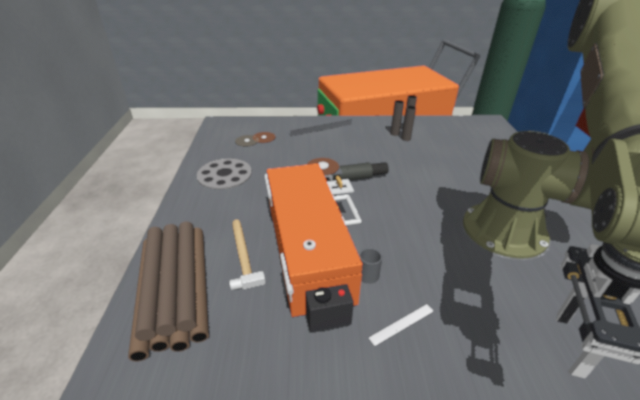

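The top view shows the lid with corners near (197,182), (367,146), (380,208) and (208,244). The handle bar is at about (297,243), the hasp plate and brass staple at about (347,231), the sleeve at (257,258) and the grinder at (425,250). Next I'll fit the poses.

```bash
cat > h.py <<'E'
import numpy as np,cv2
from station import get_obs,cams
from scipy.spatial.transform import Rotation as R
def cloud(d,k):
    v,u=np.mgrid[:d.shape[0],:d.shape[1]]
    p=np.stack([(u-k['cx'])/k['fx']*d,(v-k['cy'])/k['fy']*d,d],-1)
    V=k['view'];return (p-V[:3,3])@V[:3,:3]
def pix(p,k):
    q=k['view'][:3,:3]@p+k['view'][:3,3];return np.array([k['fx']*q[0]/q[2]+k['cx'],k['fy']*q[1]/q[2]+k['cy']])
E
python3 - <<'E'
from h import *
k=cams.get_calibration("top");c=cv2.imread("pics/top0.png")[:,:,::-1].astype(int);d=np.load("pics/top0.npy")
P=cloud(d,k)
m=(c[...,0]>150)&(c[...,1]<130)&(c[...,2]<80)&(P[...,2]>.14)&(P[...,2]<.17)
m[:, 395:]=0
pts=P[m]
print(m.sum(),np.median(pts[:,2]))
r=cv2.minAreaRect(pts[:,:2].astype(np.float32));print(r,cv2.boxPoints(r))
# plate & brass
sub=(slice(210,252),slice(325,368))
cc=c[sub];PP=P[sub]
br=(cc[...,0]>cc[...,2]+60)&(cc[...,1]>80)&(cc[...,0]-cc[...,1]<110)&(PP[...,2]>.1)
q=PP[br];print("brass",len(q),q.mean(0) if len(q) else 0)
if len(q):
    w,v=np.linalg.eigh(np.cov(q[:,:2].T));print(w,v[:,1],np.arctan2(v[1,1],v[0,1]))
for n,uv in dict(sleeve=(257,252),g_disc=(421,215),g_body=(430,260),g_end=(440,300),stay=(206,281),bar=(297,244)).items(): print(n,P[uv[1],uv[0]])
cv2.imwrite("pics/crop.png",cv2.resize(c[200:260,255:375,::-1].astype(np.uint8),None,fx=6,fy=6,interpolation=cv2.INTER_CUBIC))
E
```

```text
1477 0.15616741696952632
((0.5875351428985596, 0.07751622796058655), (0.20828551054000854, 0.43898022174835205), 11.316839218139648) [[ 0.44234574  0.27230242]
 [ 0.52848876 -0.15814273]
 [ 0.73272455 -0.11726996]
 [ 0.64658153  0.3131752 ]]
brass 90 [ 0.53053386 -0.06305693  0.16219926]
[0.00036162 0.00052483] [-0.75676672  0.65368504] 2.4291489365867105
sleeve [4.64111365e-01 1.87450284e-01 3.78769091e-05]
g_disc [ 0.55432052 -0.26486345  0.0777805 ]
g_body [ 0.43477288 -0.28755968  0.0585663 ]
g_end [ 0.32959315 -0.30894832  0.05791927]
stay [0.3860089  0.33056271 0.00901996]
bar [0.48480001 0.0598366  0.1425461 ]
```

View pics/crop.png

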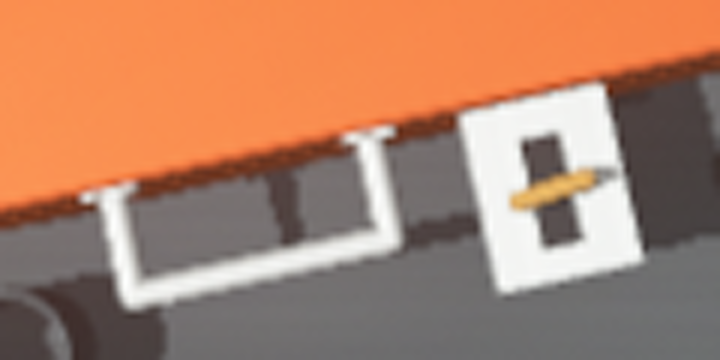

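```bash
python3 - <<'E'
from h import *
k=cams.get_calibration("top");c=cv2.imread("pics/top0.png")[:,:,::-1].astype(int)
V=k['view'];C=-V[:3,:3].T@V[:3,3];print("cam",C)
def ray(u,v,z):
    D=V[:3,:3].T@np.array([(u-k['cx'])/k['fx'],(v-k['cy'])/k['fy'],1]);return C+D*(z-C[2])/D[2]
m=((c[...,0]>200)&(c[...,1]<150)&(c[...,2]<100)).astype(np.uint8);m[:,400:]=0
m=cv2.morphologyEx(m,cv2.MORPH_OPEN,np.ones((3,3)))
v,u=np.nonzero(m);p=np.array([ray(a,b,.155)[:2] for a,b in zip(u,v)],np.float32)
r=cv2.minAreaRect(p);B=cv2.boxPoints(r);print(len(p),r,B.tolist())
E0=lambda x,y,z:ray(255+(x-2.5)/6,200+(y-2.5)/6,z)
for n,x,y,z in [("st1",510,200,.151),("st2",618,172,.151),("slotA",542,137,.124),("slotB",563,246,.124),("barL",132,298,.141),("barR",392,240,.141),("plTL",460,115,.124),("plTR",603,87,.124),("plBR",642,262,.124),("plBL",500,293,.124)]:
    print(n,E0(x,y,z))
cs=[E0(*q,.124) for q in[(460,115),(603,87),(642,262),(500,293)]];print(np.mean(cs,0))
E
```

```text
cam [ 0.48719219 -0.02930589  1.12599623]
10782 ((0.608074963092804, 0.09005863964557648), (0.1621798276901245, 0.4526039958000183), 11.214559555053711) [[0.48452138900756836, 0.29626888036727905], [0.5725454092025757, -0.1476929485797882], [0.7316285371780396, -0.1161516010761261], [0.6436045169830322, 0.32781022787094116]]
st1 [ 0.50986125 -0.04666914  0.151     ]
st2 [ 0.52039945 -0.09135768  0.151     ]
slotA [ 0.53682785 -0.06137175  0.124     ]
slotB [ 0.4906601 -0.0689991  0.124    ]
barL [0.47282397 0.11119971 0.141     ]
barR [0.49456649 0.00256343 0.141     ]
plTL [ 0.54693846 -0.02684357  0.124     ]
plTR [ 0.5574749  -0.08779314  0.124     ]
plBR [ 0.48325865 -0.10203798  0.124     ]
plBL [ 0.47150693 -0.0419568   0.124     ]
[ 0.51479474 -0.06465788  0.124     ]
```

```bash
cat >> h.py <<'E'
def to(p,yaw=None,show=True):
    o=get_obs();M=R.from_euler('xyz',o['eef_rot']).as_matrix();d=M.T@(np.array(p)-o['ee_pos'])
    y0=np.arctan2(M[1,0],M[0,0]);s=0 if yaw is None else -np.degrees((yaw-y0+np.pi)%(2*np.pi)-np.pi)
    print("shift",d.round(4),"spin",round(s,2),"yaw0",round(y0,3),"t",o['time_s']);return d,s
E
python3 -c "
from h import *
to([.510,-.066,.26],.23)"
```

```text
shift [-0.4476 -0.0562 -0.504 ] spin 57.98 yaw0 1.242 t 0.1
```

```bash
python3 -m handwheel '[{"fingers":-0.35,"x":-0.02,"y":-0.03,"z":-0.02,"spin":2},{"fingers":-0.35,"x":-0.05,"y":-0.056,"z":-0.055,"spin":6},{"fingers":-0.35,"x":-0.08,"y":-0.056,"z":-0.09,"spin":11},{"fingers":-0.35,"x":-0.11,"y":-0.056,"z":-0.125,"spin":16},{"fingers":-0.35,"x":-0.14,"y":-0.056,"z":-0.16,"spin":21},{"fingers":-0.35,"x":-0.17,"y":-0.056,"z":-0.192,"spin":26},{"fingers":-0.35,"x":-0.20,"y":-0.056,"z":-0.225,"spin":31},{"fingers":-0.35,"x":-0.23,"y":-0.056,"z":-0.26,"spin":35},{"fingers":-0.35,"x":-0.255,"y":-0.056,"z":-0.288,"spin":38},{"fingers":-0.35,"x":-0.27,"y":-0.056,"z":-0.304,"spin":40}]' 20 && python3 -c "
from h import *
to([.510,-.066,.26],.23)"
```

```text
time_s: 1.1
ee_pos: [0.3789, 0.1646, 0.2597]
eef_rot: [-1.571, 0.0, 0.54]
force: [-0.1, 1.2, 0.4]
grip_width: 0.0304
shift [-6.100e-03 -2.000e-04 -2.652e-01] spin 17.75 yaw0 0.54 t 1.1
```

```bash
python3 -m handwheel '[{"fingers":-0.35,"x":0,"y":0,"z":-0.02,"spin":2},{"fingers":-0.35,"x":0,"y":0,"z":-0.055,"spin":5},{"fingers":-0.35,"x":-0.002,"y":0,"z":-0.095,"spin":8},{"fingers":-0.35,"x":-0.003,"y":0,"z":-0.135,"spin":11},{"fingers":-0.35,"x":-0.004,"y":0,"z":-0.175,"spin":14},{"fingers":-0.35,"x":-0.005,"y":0,"z":-0.215,"spin":16},{"fingers":-0.35,"x":-0.006,"y":0,"z":-0.245,"spin":17},{"fingers":-0.35,"x":-0.006,"y":0,"z":-0.26,"spin":17.7},{"fingers":-0.35,"x":-0.006,"y":0,"z":-0.265,"spin":17.7},{"fingers":-0.35,"x":-0.006,"y":0,"z":-0.265,"spin":17.7}]' && python3 - <<'E'
from h import *
k=cams.get_calibration("wrist");c,d=cams.camera("wrist")
cv2.imwrite("pics/w1.png",c[:,:,::-1]);np.save("pics/w1.npy",d);np.savez("pics/w1k.npz",**k)
print(pix(np.array([.514,-.066,.151]),k),pix(np.array([.514,-.066,.124]),k),get_obs()['ee_pos'])
E
```

```text
time_s: 2.1
ee_pos: [0.51, -0.0626, 0.2597]
eef_rot: [-1.57, 0.0, 0.235]
force: [0.1, 0.1, -0.3]
grip_width: 0.0307
[318.02887267 196.59207105] [317.79892086 190.27269553] [ 0.50982538 -0.06218269  0.25981104]
```

View pics/w1.png

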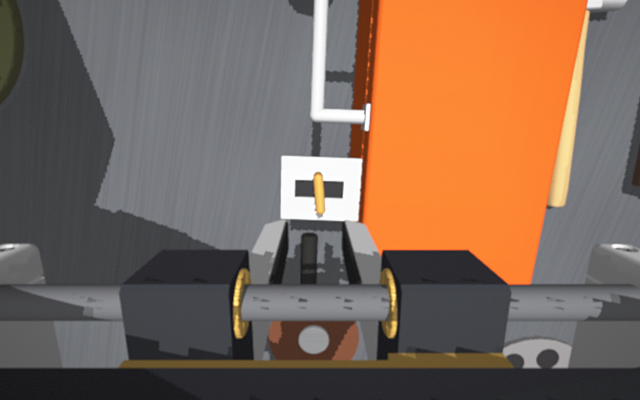

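The wrist view shows the plate at (281–361, 156–220), the slot centre near (319,189), and the staple head standing crosswise from (318,172) to (320,215). The fingers are at the bottom.

```bash
python3 - <<'E'
from h import *
k=dict(np.load("pics/w1k.npz"));c=cv2.imread("pics/w1.png")[:,:,::-1].astype(int)
V=k['view'];C=-V[:3,:3].T@V[:3,3]
def ray(u,v,z):
    D=V[:3,:3].T@np.array([(u-k['cx'])/k['fx'],(v-k['cy'])/k['fy'],1]);return C+D*(z-C[2])/D[2]
s=c[150:225,270:365]
br=(s[...,0]-s[...,2]>70)&(s[...,1]-s[...,2]>40)
br&=np.arange(270,365)[None]<350
n,l,st,ce=cv2.connectedComponentsWithStats(br.astype(np.uint8));i=1+np.argmax(st[1:,4]);print(st[i],ce[i])
v,u=np.nonzero(l==i);q=np.array([ray(a+270,b+150,.151) for a,b in zip(u,v)],np.float32)
r=cv2.minAreaRect(q[:,:2]);B=cv2.boxPoints(r);print(r,B.tolist());w,e=np.linalg.eigh(np.cov(q[:,:2].T));print("yaw",np.arctan2(*e[::-1,1]))
pl=(s.min(-1)>190);n,l,st,ce=cv2.connectedComponentsWithStats(pl.astype(np.uint8));i=1+np.argmax(st[1:,4])
v,u=np.nonzero(l==i);q=np.array([ray(a+270,b+150,.124) for a,b in zip(u,v)],np.float32);r=cv2.minAreaRect(q[:,:2]);print("plate",r)
print("slot",ray(319,189,.124))
for p in[(319,60),(319,112),(320,30)]:print("bar",ray(*p,.14))
print(cams.get_calibration("wrist")['view']-V)
E
```

```text
[ 44  22  11  42 358] [48.83519553 42.69273743]Traceback (most recent call last):
  File "<stdin>", line 11, in <module>
cv2.error: OpenCV(4.12.0) /io/opencv/modules/imgproc/src/convhull.cpp:143: error: (-215:Assertion failed) total >= 0 && (depth == CV_32F || depth == CV_32S) in function 'convexHull'
```

```bash
python3 - <<'E'
from h import *
k=dict(np.load("pics/w1k.npz"));c=cv2.imread("pics/w1.png")[:,:,::-1].astype(int)
V=k['view'];C=-V[:3,:3].T@V[:3,3]
def ray(u,v,z):
    D=V[:3,:3].T@np.array([(u-k['cx'])/k['fx'],(v-k['cy'])/k['fy'],1]);return (C+D*(z-C[2])/D[2])[:2]
s=c[150:225,270:365]
def blob(m,z):
    n,l,st,ce=cv2.connectedComponentsWithStats(m.astype(np.uint8));i=1+np.argmax(st[1:,4])
    v,u=np.nonzero(l==i);q=np.ascontiguousarray([ray(a+270,b+150,z) for a,b in zip(u,v)],dtype=np.float32)
    w,e=np.linalg.eigh(np.cov(q.T));print(cv2.minAreaRect(q),"mean",q.mean(0),"yaw",np.arctan2(e[1,1],e[0,1]))
blob((s[...,0]-s[...,2]>70)&(s[...,1]-s[...,2]>40),.151)
blob(s.min(-1)>190,.124)
print("slot",ray(319,189,.124))
for p in[(320,30),(319,60),(317,112)]:print("bar",ray(*p,.141))
E
```

```text
((0.5137956738471985, -0.06249956786632538), (0.008487313985824585, 0.037857528775930405), 16.11359977722168) mean [ 0.5138839  -0.06241187] yaw 1.8752096815487023
((0.5158534646034241, -0.06407079100608826), (0.07778050005435944, 0.06307590007781982), 10.967826843261719) mean [ 0.5158784 -0.062559 ] yaw -2.9582383834068273
slot [ 0.51484488 -0.06448681]
bar [0.48270949 0.07095543]
bar [0.4874241  0.04794015]
bar [0.49581007 0.00583415]
```

```bash
python3 -c "
from h import *
to([.514,-.0635,.148],.281)"
```

```text
shift [ 0.0038  0.1118 -0.0023] spin -2.58 yaw0 0.236 t 2.15
```

```bash
python3 -m handwheel '[{"fingers":-0.35,"x":0.004,"y":0,"z":-0.002,"spin":-2.6},{"fingers":-0.35,"x":0.004,"y":0.02,"z":-0.002,"spin":-2.6},{"fingers":-0.35,"x":0.004,"y":0.045,"z":-0.002,"spin":-2.6},{"fingers":-0.35,"x":0.004,"y":0.07,"z":-0.002,"spin":-2.6},{"fingers":-0.35,"x":0.004,"y":0.09,"z":-0.002,"spin":-2.6},{"fingers":-0.35,"x":0.004,"y":0.105,"z":-0.002,"spin":-2.6},{"fingers":-0.35,"x":0.004,"y":0.112,"z":-0.002,"spin":-2.6},{"fingers":-0.35,"x":0.004,"y":0.112,"z":-0.002,"spin":-2.6},{"fingers":-0.82,"x":0.004,"y":0.112,"z":-0.002,"spin":-2.6},{"fingers":-0.95,"x":0.004,"y":0.112,"z":-0.002,"spin":-2.6}]' 10 && python3 -m handwheel '[{"fingers":-0.95,"x":0,"y":0,"z":0,"spin":0},{"fingers":-0.95,"x":0,"y":0,"z":0,"spin":0},{"fingers":-0.95,"x":0,"y":0,"z":0,"spin":-3},{"fingers":-0.95,"x":0,"y":0,"z":0,"spin":-8},{"fingers":-0.95,"x":0,"y":0,"z":0,"spin":-14},{"fingers":-0.95,"x":0,"y":0,"z":0,"spin":-20},{"fingers":-0.95,"x":0,"y":0,"z":0,"spin":-26},{"fingers":-0.95,"x":0,"y":0,"z":0,"spin":-32},{"fingers":-0.95,"x":0,"y":0,"z":0,"spin":-38},{"fingers":-0.95,"x":0,"y":0,"z":0,"spin":-42}]'
```

```text
time_s: 3.15
ee_pos: [0.5148, -0.0639, 0.1488]
eef_rot: [-1.571, -0.001, 0.281]
force: [-0.3, -0.2, -0.1]
grip_width: 0.0175
time_s: 4.15
ee_pos: [0.5145, -0.0641, 0.1484]
eef_rot: [-1.571, -0.0, 1.017]
force: [-3.1, 1.5, 5.3]
grip_width: 0.0081
```

```bash
python3 -m handwheel '[{"fingers":-0.95,"x":0,"y":0,"z":0,"spin":-5},{"fingers":-0.95,"x":0,"y":0,"z":0,"spin":-11},{"fingers":-0.95,"x":0,"y":0,"z":0,"spin":-17},{"fingers":-0.95,"x":0,"y":0,"z":0,"spin":-23},{"fingers":-0.95,"x":0,"y":0,"z":0,"spin":-29},{"fingers":-0.95,"x":0,"y":0,"z":0,"spin":-35},{"fingers":-0.95,"x":0,"y":0,"z":0,"spin":-40},{"fingers":-0.95,"x":0,"y":0,"z":0,"spin":-43},{"fingers":-0.95,"x":0,"y":0,"z":0,"spin":-43},{"fingers":-0.95,"x":0,"y":0,"z":0,"spin":-43}]' && python3 -m handwheel '[{"fingers":-0.95,"x":0,"y":0,"z":0,"spin":0},{"fingers":-0.5,"x":0,"y":0,"z":0,"spin":0},{"fingers":-0.35,"x":0,"y":0,"z":0,"spin":0},{"fingers":-0.35,"x":0,"y":0,"z":0,"spin":0},{"fingers":-0.35,"x":0,"y":-0.02,"z":0,"spin":0},{"fingers":-0.35,"x":0,"y":-0.05,"z":0,"spin":0},{"fingers":-0.35,"x":0,"y":-0.08,"z":0,"spin":0},{"fingers":-0.35,"x":0,"y":-0.1,"z":0,"spin":0},{"fingers":-0.35,"x":0,"y":-0.11,"z":0,"spin":0},{"fingers":-0.35,"x":0,"y":-0.11,"z":0,"spin":0}]' && python3 - <<'E'
from h import *
to([.484,.057,.25],.195)
c,d=cams.camera("top");cv2.imwrite("pics/t2.png",cv2.resize(c[150:280,220:400,::-1],None,fx=4,fy=4,interpolation=cv2.INTER_CUBIC))
E
```

```text
time_s: 5.15
ee_pos: [0.5145, -0.064, 0.1484]
eef_rot: [-1.571, -0.0, 1.764]
force: [-3.2, 1.8, 5.6]
grip_width: 0.0082
time_s: 6.15
ee_pos: [0.5148, -0.0641, 0.2585]
eef_rot: [-1.572, 0.001, 1.764]
force: [-0.0, 0.2, -0.5]
grip_width: 0.0303
shift [0.1248 0.0085 0.007 ] spin 89.89 yaw0 1.764 t 6.15
```

```bash
python3 -m handwheel '[{"fingers":-0.35,"x":0,"y":0,"z":0,"spin":5},{"fingers":-0.35,"x":0,"y":0,"z":0,"spin":13},{"fingers":-0.35,"x":0,"y":0,"z":0,"spin":21.5},{"fingers":-0.35,"x":0,"y":0,"z":0,"spin":30},{"fingers":-0.35,"x":0,"y":0,"z":0,"spin":38.5},{"fingers":-0.35,"x":0,"y":0,"z":0,"spin":47},{"fingers":-0.35,"x":0,"y":0,"z":0,"spin":55},{"fingers":-0.35,"x":0,"y":0,"z":0,"spin":63},{"fingers":-0.35,"x":0,"y":0,"z":0,"spin":71},{"fingers":-0.35,"x":0,"y":0,"z":0,"spin":77}]' && python3 -m handwheel '[{"fingers":-0.35,"x":0,"y":0,"z":0,"spin":6},{"fingers":-0.35,"x":0,"y":0,"z":0,"spin":11},{"fingers":-0.35,"x":0,"y":0,"z":0,"spin":12.9},{"fingers":-0.35,"x":0,"y":0,"z":0.01,"spin":12.9},{"fingers":-0.35,"x":0,"y":0,"z":0.02,"spin":12.9},{"fingers":-0.35,"x":0,"y":0,"z":0.03,"spin":12.9},{"fingers":-0.35,"x":0,"y":0,"z":0.035,"spin":12.9},{"fingers":-0.35,"x":0,"y":0,"z":0.035,"spin":12.9},{"fingers":-0.35,"x":0,"y":0,"z":0.035,"spin":12.9},{"fingers":-0.35,"x":0,"y":0,"z":0.035,"spin":12.9}]' && python3 - <<'E'
from h import *
k=cams.get_calibration("wrist");c,d=cams.camera("wrist");cv2.imwrite("pics/w2.png",c[:,:,::-1]);np.savez("pics/w2k.npz",**k)
to([.484,.057,.25],.195)
E
```

```text
time_s: 7.2
ee_pos: [0.5141, -0.064, 0.2562]
eef_rot: [-1.569, 0.002, 0.414]
force: [0.1, -0.0, -0.9]
grip_width: 0.0307
time_s: 8.2
ee_pos: [0.5003, -0.0323, 0.2578]
eef_rot: [-1.571, -0.0, 0.195]
force: [0.1, 0.3, 1.0]
grip_width: 0.0304
shift [0.0013 0.0078 0.0908] spin -0.02 yaw0 0.195 t 8.25
```

View pics/w2.png

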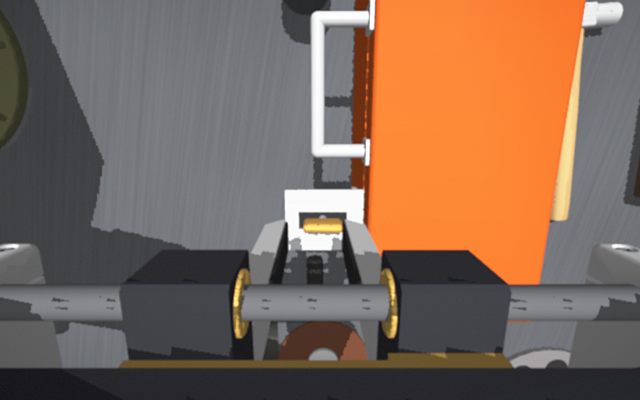

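The staple head at (303–344, 225) now lies along the slot. The handle bar runs down column ≈318, from row 12 to row 153.

```bash
python3 - <<'E'
from h import *
k=dict(np.load("pics/w2k.npz"));c=cv2.imread("pics/w2.png").astype(int)
V=k['view'];C=-V[:3,:3].T@V[:3,3]
def ray(u,v,z):
    D=V[:3,:3].T@np.array([(u-k['cx'])/k['fx'],(v-k['cy'])/k['fy'],1]);return (C+D*(z-C[2])/D[2])[:2]
q=[]
for v in(35,60,85,110,135):
    u=np.nonzero(c[v,295:340].min(-1)>150)[0]+295;q.append(ray(u.mean(),v,.137));print(v,u.min(),u.max(),q[-1])
d=q[0]-q[-1];print("yaw",np.arctan2(-d[0],d[1]))
a,b=ray(318,12,.137),ray(318,153,.137);m=(a+b)/2;print("mid",m,np.linalg.norm(a-b))
to([*m,.135],.193)
s=c[215:235,295:350];m=(s[...,2]-s[...,0]>70)&(s[...,1]-s[...,0]>40);v,u=np.nonzero(m)
p=np.array([ray(x+295,y+215,.151) for x,y in zip(u,v)]);w,e=np.linalg.eigh(np.cov(p.T));print("staple",p.mean(0),np.arctan2(e[1,1],e[0,1]))
E
```

```text
35 311 323 [0.47676369 0.09849017]
60 311 324 [0.48102603 0.07918275]
85 311 323 [0.4845726  0.05908074]
110 311 323 [0.48867033 0.03840062]
135 311 323 [0.49290555 0.01702659]
yaw 0.1956143861416906
mid [0.4855436  0.05866086] 0.11683852207296663
shift [0.0031 0.1228 0.0921] spin 0.09 yaw0 0.195 t 8.25
staple [ 0.51365418 -0.06092688] -2.9649729168892924
```

```bash
python3 -m handwheel '[{"fingers":-0.35,"x":0.001,"y":0,"z":0.025,"spin":0},{"fingers":-0.35,"x":0.002,"y":0,"z":0.06,"spin":0},{"fingers":-0.35,"x":0.003,"y":0,"z":0.085,"spin":0},{"fingers":-0.35,"x":0.003,"y":0.02,"z":0.092,"spin":0},{"fingers":-0.35,"x":0.003,"y":0.05,"z":0.092,"spin":0},{"fingers":-0.35,"x":0.003,"y":0.08,"z":0.092,"spin":0},{"fingers":-0.35,"x":0.003,"y":0.105,"z":0.092,"spin":0},{"fingers":-0.35,"x":0.003,"y":0.12,"z":0.092,"spin":0},{"fingers":-0.35,"x":0.003,"y":0.122,"z":0.092,"spin":0},{"fingers":-0.35,"x":0.003,"y":0.122,"z":0.092,"spin":0}]' && python3 -m handwheel '[{"fingers":-0.6,"x":0,"y":0,"z":0,"spin":0},{"fingers":-0.8,"x":0,"y":0,"z":0,"spin":0},{"fingers":-0.9,"x":0,"y":0,"z":0,"spin":0},{"fingers":-0.9,"x":0,"y":0,"z":0,"spin":0},{"fingers":-0.9,"x":0,"y":0,"z":0,"spin":0},{"fingers":-0.9,"x":0,"y":0,"z":0,"spin":0},{"fingers":-0.9,"x":0,"y":0,"z":0,"spin":0},{"fingers":-0.9,"x":0,"y":0,"z":0,"spin":0},{"fingers":-0.9,"x":0,"y":0,"z":0,"spin":0},{"fingers":-0.9,"x":0,"y":0,"z":0,"spin":0}]' 30
python3 - <<'E'
import numpy as np
r=.2105;a0=np.arctan2(15,210)
for t in np.radians(np.arange(0,80,4).tolist()+[79.07]): print(round(np.degrees(t),1),"x %.4f y %.4f"%(r*np.cos(a0)-r*np.cos(a0+t),-(r*np.sin(a0+t)-r*np.sin(a0))))
E
```

```text
time_s: 9.25
ee_pos: [0.4855, 0.0586, 0.1361]
eef_rot: [-1.571, 0.0, 0.195]
force: [-0.0, 1.3, 0.2]
grip_width: 0.0305
time_s: 10.25
ee_pos: [0.4848, 0.0586, 0.1362]
eef_rot: [-1.571, 0.001, 0.195]
force: [-6.3, -1.6, 4.2]
grip_width: 0.008
0.0 x 0.0000 y -0.0000
4.0 x 0.0016 y -0.0146
8.0 x 0.0041 y -0.0291
12.0 x 0.0077 y -0.0433
16.0 x 0.0123 y -0.0573
20.0 x 0.0178 y -0.0709
24.0 x 0.0243 y -0.0841
28.0 x 0.0316 y -0.0968
32.0 x 0.0399 y -0.1090
36.0 x 0.0489 y -0.1206
40.0 x 0.0588 y -0.1315
44.0 x 0.0693 y -0.1416
48.0 x 0.0806 y -0.1511
52.0 x 0.0925 y -0.1597
56.0 x 0.1050 y -0.1675
60.0 x 0.1180 y -0.1743
64.0 x 0.1314 y -0.1803
68.0 x 0.1452 y -0.1853
72.0 x 0.1593 y -0.1893
76.0 x 0.1737 y -0.1924
79.1 x 0.1849 y -0.1940
```

```bash
python3 -m handwheel '[{"fingers":-0.9,"x":0,"y":-0.003,"z":0,"spin":0},{"fingers":-0.9,"x":0.001,"y":-0.008,"z":0,"spin":0},{"fingers":-0.9,"x":0.0016,"y":-0.0146,"z":0,"spin":0},{"fingers":-0.9,"x":0.0028,"y":-0.022,"z":0,"spin":0},{"fingers":-0.9,"x":0.0041,"y":-0.0291,"z":0,"spin":0},{"fingers":-0.9,"x":0.0058,"y":-0.036,"z":0,"spin":0},{"fingers":-0.9,"x":0.0077,"y":-0.0433,"z":0,"spin":0},{"fingers":-0.9,"x":0.0099,"y":-0.0505,"z":0,"spin":0},{"fingers":-0.9,"x":0.0123,"y":-0.0573,"z":0,"spin":0},{"fingers":-0.9,"x":0.0123,"y":-0.0573,"z":0,"spin":0}]' && python3 - <<'E'
from h import *
print(get_obs()['moment'])
c,d=cams.camera("top");cv2.imwrite("pics/t3.png",cv2.resize(c[130:290,180:400,::-1],None,fx=3,fy=3,interpolation=cv2.INTER_CUBIC))
E
```

```text
time_s: 11.25
ee_pos: [0.498, 0.0612, 0.1941]
eef_rot: [-1.571, -0.001, 0.195]
force: [0.7, 0.2, -0.3]
grip_width: 0.0051
[-0.07053677  0.00487673 -0.0107125 ]
```

View pics/t3.png

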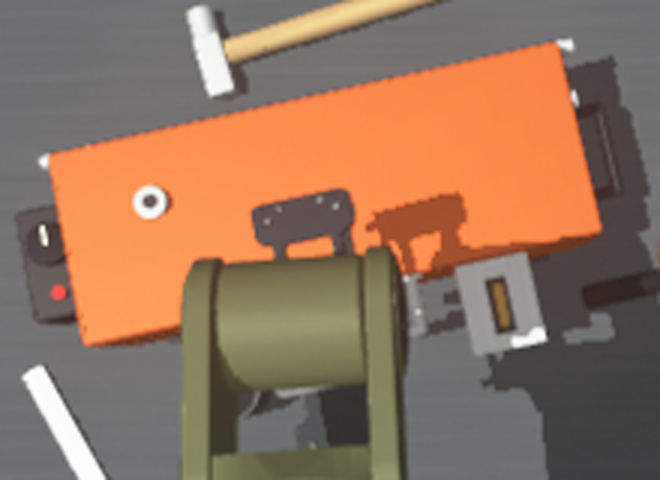

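The lid is still shut, with its corners in place. The staple sits in line in the slot at about (500,305). The fingers slid up off the bar, so I'll grasp again a little lower and look from near before lifting.

```bash
python3 -c "
from h import *
to([.4850,.0586,.133],.195)"; python3 -m handwheel '[{"fingers":-0.35,"x":0,"y":0,"z":0,"spin":0},{"fingers":-0.35,"x":0,"y":-0.01,"z":0,"spin":0},{"fingers":-0.35,"x":0,"y":-0.01,"z":0,"spin":0},{"fingers":-0.35,"x":-0.005,"y":-0.01,"z":0,"spin":0},{"fingers":-0.35,"x":-0.0123,"y":0,"z":0,"spin":0},{"fingers":-0.35,"x":-0.0123,"y":0.02,"z":0,"spin":0},{"fingers":-0.35,"x":-0.0123,"y":0.04,"z":0,"spin":0},{"fingers":-0.35,"x":-0.0123,"y":0.055,"z":0,"spin":0},{"fingers":-0.35,"x":-0.0123,"y":0.06,"z":0,"spin":0},{"fingers":-0.35,"x":-0.0123,"y":0.06,"z":0,"spin":0}]' 30; python3 - <<'E'
from h import *
k=cams.get_calibration("wrist");c,d=cams.camera("wrist");cv2.imwrite("pics/w3.png",c[:,:,::-1])
np.savez("pics/w3k.npz",**k)
o=get_obs()
print("tcp px",pix(o['ee_pos'],k),"tip",pix(o['ee_pos']-[0,0,.019],k))
c,d=cams.camera("scene");cv2.imwrite("pics/s3.png",cv2.resize(c[130:270,250:400,::-1],None,fx=4,fy=4,interpolation=cv2.INTER_CUBIC))
E
```

```text
shift [-0.0129  0.0604 -0.0001] spin -0.01 yaw0 0.195 t 11.3
time_s: 12.3
ee_pos: [0.4849, 0.0587, 0.1328]
eef_rot: [-1.571, 0.001, 0.195]
force: [-0.6, 0.1, -0.1]
grip_width: 0.0307
tcp px [314.81121267 233.16598128] tip [314.86499111 223.00819193]
```

View pics/w3.png

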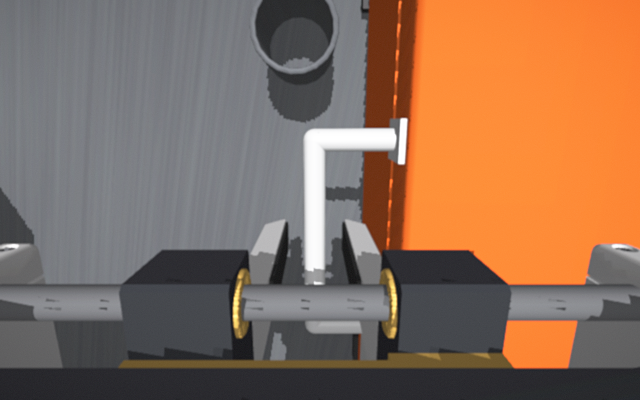

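The bar lies centred between the fingers (column 315). I'll close fully and harder, then check after a tiny lift.

```bash
python3 -m handwheel '[{"fingers":-0.6,"x":0,"y":0,"z":0,"spin":0},{"fingers":-1,"x":0,"y":0,"z":0,"spin":0},{"fingers":-1,"x":0,"y":0,"z":0,"spin":0},{"fingers":-1,"x":0,"y":0,"z":0,"spin":0},{"fingers":-1,"x":0,"y":0,"z":0,"spin":0},{"fingers":-1,"x":0,"y":0,"z":0,"spin":0},{"fingers":-1,"x":0,"y":0,"z":0,"spin":0},{"fingers":-1,"x":0,"y":0,"z":0,"spin":0},{"fingers":-1,"x":0,"y":0,"z":0,"spin":0},{"fingers":-1,"x":0,"y":0,"z":0,"spin":0}]' 30; python3 - <<'E'
from h import *
print(get_obs()['moment'])
k=cams.get_calibration("wrist");c,d=cams.camera("wrist");cv2.imwrite("pics/w4.png",cv2.resize(c[100:380,200:430,::-1],None,fx=2,fy=2))
E
```

```text
time_s: 13.4
ee_pos: [0.4847, 0.0586, 0.1335]
eef_rot: [-1.571, 0.002, 0.195]
force: [-6.6, -2.6, 6.8]
grip_width: 0.0107
[-0.36165236  1.53302453 -0.00292398]
```

View pics/w4.png

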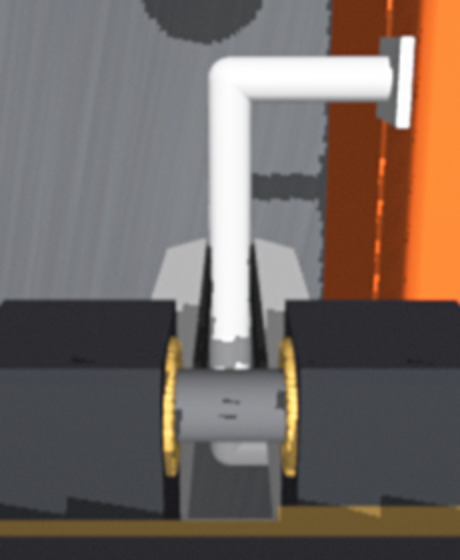

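The width reads 10.7 mm now against 8 mm before, and the tool is pushed upward. The pads are biting on the upper half of the bar, so I'll go deeper.

```bash
python3 -m handwheel '[{"fingers":-0.5,"x":0,"y":0,"z":0,"spin":0},{"fingers":-0.5,"x":0,"y":0,"z":0,"spin":0},{"fingers":-0.5,"x":0,"y":0.005,"z":0,"spin":0},{"fingers":-0.5,"x":0,"y":0.01,"z":0,"spin":0},{"fingers":-0.5,"x":0,"y":0.01,"z":0,"spin":0},{"fingers":-1,"x":0,"y":0.01,"z":0,"spin":0},{"fingers":-1,"x":0,"y":0.01,"z":0,"spin":0},{"fingers":-1,"x":0,"y":0.01,"z":0,"spin":0},{"fingers":-1,"x":0,"y":0.01,"z":0,"spin":0},{"fingers":-1,"x":0,"y":0.01,"z":0,"spin":0}]' 30; python3 -m handwheel '[{"fingers":-1,"x":0,"y":0,"z":0,"spin":0},{"fingers":-1,"x":0,"y":0,"z":0,"spin":0},{"fingers":-1,"x":0,"y":0,"z":0,"spin":0},{"fingers":-1,"x":0,"y":0,"z":0,"spin":0},{"fingers":-1,"x":0,"y":0,"z":0,"spin":0},{"fingers":-1,"x":0,"y":0,"z":0,"spin":0},{"fingers":-1,"x":0,"y":0,"z":0,"spin":0},{"fingers":-1,"x":0,"y":0,"z":0,"spin":0},{"fingers":-1,"x":0,"y":0,"z":0,"spin":0},{"fingers":-1,"x":0,"y":0,"z":0,"spin":0}]'; python3 -c "
from h import *
print(get_obs()['moment'])"
```

```text
time_s: 14.45
ee_pos: [0.4846, 0.0586, 0.1231]
eef_rot: [-1.571, 0.002, 0.195]
force: [-5.6, -1.9, 1.9]
grip_width: 0.0111
time_s: 15.45
ee_pos: [0.4846, 0.0586, 0.1231]
eef_rot: [-1.571, 0.002, 0.195]
force: [-5.8, -1.7, 1.6]
grip_width: 0.0114
[-0.35666     1.16094755  0.02947728]
```

```bash
python3 -m handwheel '[{"fingers":-1,"x":-0.0005,"y":-0.001,"z":0,"spin":0},{"fingers":-1,"x":0,"y":-0.003,"z":0,"spin":0},{"fingers":-1,"x":0,"y":-0.005,"z":0,"spin":0},{"fingers":-1,"x":0,"y":-0.007,"z":0,"spin":0},{"fingers":-1,"x":0,"y":-0.009,"z":0,"spin":0},{"fingers":-1,"x":0.0002,"y":-0.011,"z":0,"spin":0},{"fingers":-1,"x":0.0005,"y":-0.013,"z":0,"spin":0},{"fingers":-1,"x":0.0008,"y":-0.0146,"z":0,"spin":0},{"fingers":-1,"x":0.0008,"y":-0.0146,"z":0,"spin":0},{"fingers":-1,"x":0.0008,"y":-0.0146,"z":0,"spin":0}]' 30; python3 - <<'E'
from h import *
print(get_obs()['moment'])
c,d=cams.camera("top");k=cams.get_calibration("top");P=cloud(d,k)
ex=np.array([.981,.194]);H=np.array([.690,.0975])
m=((c[...,0]>200)&(c[...,1]<150)&(c[...,2]<100)&(d>0));m[:,400:]=0
p=P[m];x=(p[:,:2]-H)@ex;s=(x<-.01)&(x>-.16);print("slope z=",np.polyfit(x[s],p[s,2],1))
E
```

```text
time_s: 16.45
ee_pos: [0.4861, 0.0589, 0.1378]
eef_rot: [-1.571, -0.0, 0.195]
force: [-0.5, 0.9, -4.0]
grip_width: 0.011
[-0.24594546  0.2502829  -0.02376745]
slope z= [-0.07112748  0.15632902]
```

Lid angle is 0.071 rad by depth slope and Fz is −4 N, so the lid is carried. I'll follow the arc.

```bash
python3 - <<'E'
import numpy as np
r=.2105;a0=np.arctan2(15,210)
f=lambda t:np.array([-r*np.cos(a0+np.radians(t)),-r*np.sin(a0+np.radians(t))])
for s,e in((4,24),(24,44),(44,64),(64,79.07)):
    print(s,[(round(a,1),*(f(a)-f(s)).round(4).tolist()) for a in np.linspace(s,e,11)[1:]])
E
python3 -m handwheel '[{"fingers":-1,"x":0.0005,"y":-0.0036,"z":0,"spin":0},{"fingers":-1,"x":0.0013,"y":-0.0084,"z":0,"spin":0},{"fingers":-1,"x":0.0025,"y":-0.0145,"z":0,"spin":0},{"fingers":-1,"x":0.0042,"y":-0.0216,"z":0,"spin":0},{"fingers":-1,"x":0.0061,"y":-0.0287,"z":0,"spin":0},{"fingers":-1,"x":0.0083,"y":-0.0358,"z":0,"spin":0},{"fingers":-1,"x":0.0107,"y":-0.0427,"z":0,"spin":0},{"fingers":-1,"x":0.0133,"y":-0.0495,"z":0,"spin":0},{"fingers":-1,"x":0.0162,"y":-0.0563,"z":0,"spin":0},{"fingers":-1,"x":0.0193,"y":-0.063,"z":0,"spin":0}]'
```

```text
4 [(np.float64(6.0), 0.0012, -0.0073), (np.float64(8.0), 0.0026, -0.0145), (np.float64(10.0), 0.0042, -0.0216), (np.float64(12.0), 0.0061, -0.0287), (np.float64(14.0), 0.0083, -0.0357), (np.float64(16.0), 0.0107, -0.0427), (np.float64(18.0), 0.0134, -0.0495), (np.float64(20.0), 0.0162, -0.0563), (np.float64(22.0), 0.0193, -0.063), (np.float64(24.0), 0.0227, -0.0695)]
24 [(np.float64(26.0), 0.0036, -0.0064), (np.float64(28.0), 0.0074, -0.0127), (np.float64(30.0), 0.0114, -0.0189), (np.float64(32.0), 0.0156, -0.0249), (np.float64(34.0), 0.02, -0.0307), (np.float64(36.0), 0.0247, -0.0364), (np.float64(38.0), 0.0295, -0.042), (np.float64(40.0), 0.0345, -0.0474), (np.float64(42.0), 0.0397, -0.0525), (np.float64(44.0), 0.0451, -0.0575)]
44 [(np.float64(46.0), 0.0056, -0.0048), (np.float64(48.0), 0.0113, -0.0094), (np.float64(50.0), 0.0171, -0.0138), (np.float64(52.0), 0.0232, -0.018), (np.float64(54.0), 0.0293, -0.022), (np.float64(56.0), 0.0356, -0.0258), (np.float64(58.0), 0.0421, -0.0294), (np.float64(60.0), 0.0486, -0.0327), (np.float64(62.0), 0.0553, -0.0358), (np.float64(64.0), 0.0621, -0.0386)]
64 [(np.float64(65.5), 0.0052, -0.002), (np.float64(67.0), 0.0104, -0.0039), (np.float64(68.5), 0.0156, -0.0056), (np.float64(70.0), 0.0209, -0.0072), (np.float64(71.5), 0.0263, -0.0086), (np.float64(73.0), 0.0317, -0.0099), (np.float64(74.5), 0.0371, -0.0111), (np.float64(76.1), 0.0425, -0.0121), (np.float64(77.6), 0.048, -0.013), (np.float64(79.1), 0.0535, -0.0137)]
time_s: 17.5
ee_pos: [0.5045, 0.0626, 0.2013]
eef_rot: [-1.571, 0.002, 0.195]
force: [-7.8, -1.6, -0.8]
grip_width: 0.0109
```

```bash
python3 -m handwheel '[{"fingers":-1,"x":0.0024,"y":-0.0065,"z":0,"spin":0},{"fingers":-1,"x":0.006,"y":-0.0129,"z":0,"spin":0},{"fingers":-1,"x":0.0098,"y":-0.0192,"z":0,"spin":0},{"fingers":-1,"x":0.0138,"y":-0.0254,"z":0,"spin":0},{"fingers":-1,"x":0.018,"y":-0.0314,"z":0,"spin":0},{"fingers":-1,"x":0.0224,"y":-0.0372,"z":0,"spin":0},{"fingers":-1,"x":0.0271,"y":-0.0429,"z":0,"spin":0},{"fingers":-1,"x":0.0319,"y":-0.0485,"z":0,"spin":0},{"fingers":-1,"x":0.0369,"y":-0.0539,"z":0,"spin":0},{"fingers":-1,"x":0.0421,"y":-0.059,"z":0,"spin":0}]'
```

```text
time_s: 18.5
ee_pos: [0.5456, 0.0708, 0.2618]
eef_rot: [-1.571, 0.001, 0.195]
force: [-17.8, -2.8, 12.9]
grip_width: 0.0108
```

Net force is about 22 N radially outward, so I'll ease the tool outward by about 2 mm before going on.

```bash
python3 -m handwheel '[{"fingers":-1,"x":-0.0005,"y":-0.0005,"z":0,"spin":0},{"fingers":-1,"x":-0.001,"y":-0.001,"z":0,"spin":0},{"fingers":-1,"x":-0.0015,"y":-0.0015,"z":0,"spin":0},{"fingers":-1,"x":-0.0015,"y":-0.0015,"z":0,"spin":0},{"fingers":-1,"x":-0.0015,"y":-0.0015,"z":0,"spin":0},{"fingers":-1,"x":-0.0015,"y":-0.0015,"z":0,"spin":0},{"fingers":-1,"x":-0.0015,"y":-0.0015,"z":0,"spin":0},{"fingers":-1,"x":-0.0015,"y":-0.0015,"z":0,"spin":0},{"fingers":-1,"x":-0.0015,"y":-0.0015,"z":0,"spin":0},{"fingers":-1,"x":-0.0015,"y":-0.0015,"z":0,"spin":0}]'; python3 - <<'E'
from h import *
o=get_obs();print(o['moment'])
ex=np.array([.981,.194]);H=np.array([.690,.0975,.12]);ey=np.array([-.194,.981])
c,d=cams.camera("top");k=cams.get_calibration("top");P=cloud(d,k)
m=((c[...,0]>180)&(c[...,1]<160)&(c[...,2]<110)&(d>0)&(P[...,2]>.13));m[:,400:]=0
p=P[m];x=(p[:,:2]-H[:2])@ex;y=(p[:,:2]-H[:2])@ey;s=(x<-.01)&(x>-.12)&(abs(y)<.2)
f=np.polyfit(x[s],p[s,2],1);print(s.sum(),"angle",np.arctan(-f[0]),np.std(np.polyval(f,x[s])-p[s,2]))
b=o['ee_pos']-H;print("tcp rel",b[:2]@ex,b[:2]@ey,b[2])
E
```

```text
time_s: 19.5
ee_pos: [0.5449, 0.0706, 0.2612]
eef_rot: [-1.571, 0.0, 0.195]
force: [-2.2, 1.9, -2.2]
grip_width: 0.0108
[0.24558085 0.78825713 0.02642938]
3407 angle 0.6578992164618598 0.0063347394978070515
tcp rel -0.14760454165911313 0.0017351511565329408 0.14124954984274996
```

```bash
python3 -m handwheel '[{"fingers":-1,"x":0.0025,"y":-0.0026,"z":0,"spin":0},{"fingers":-1,"x":0.0053,"y":-0.0052,"z":0,"spin":0},{"fingers":-1,"x":0.0108,"y":-0.01,"z":0,"spin":0},{"fingers":-1,"x":0.0164,"y":-0.0147,"z":0,"spin":0},{"fingers":-1,"x":0.0222,"y":-0.0192,"z":0,"spin":0},{"fingers":-1,"x":0.0282,"y":-0.0235,"z":0,"spin":0},{"fingers":-1,"x":0.0343,"y":-0.0276,"z":0,"spin":0},{"fingers":-1,"x":0.0405,"y":-0.0314,"z":0,"spin":0},{"fingers":-1,"x":0.044,"y":-0.0333,"z":0,"spin":0},{"fingers":-1,"x":0.044,"y":-0.0333,"z":0,"spin":0}]'; cat > ang.py <<'E'
from h import *
o=get_obs();print("F",o['force'],"M",o['moment'])
ex=np.array([.981,.194]);H=np.array([.690,.0975,.12]);ey=np.array([-.194,.981])
b=o['ee_pos']-H;b[2]+=.0118;bx=b[:2]@ex;print("bar rel",bx,b[2],"r",np.hypot(bx,b[2]),"deg",np.degrees(np.arctan2(b[2],-bx))-4.09)
for n in("top","scene"):
    c,d=cams.camera(n);k=cams.get_calibration(n);P=cloud(d,k)
    c=c.astype(int);m=(c[...,0]>1.6*c[...,1])&(c[...,0]>90)&(c[...,2]<.6*c[...,1]+20)&(d>0)
    x=(P[...,:2]-H[:2])@ex;y=(P[...,:2]-H[:2])@ey;z=P[...,2]-.12
    m&=(abs(y)<.2)&(z>.02)&(x>-.2)&(x<.06)
    X=np.c_[x[m],z[m]];rng=np.random.default_rng(0);best=(0,)
    if len(X)<50: print(n,len(X));continue
    for _ in range(400):
        a,q=X[rng.choice(len(X),2,False)];t=q-a;L=np.hypot(*t)
        if L<.04: continue
        nrm=np.array([-t[1],t[0]])/L;i=abs((X-a)@nrm)<.004
        if i.sum()>best[0]: best=(i.sum(),i)
    I=X[best[1]];w,e=np.linalg.eigh(np.cov(I.T));t=e[:,1]*np.sign(e[1,1]);nn=np.array([-t[1],t[0]]);print(n,len(X),best[0],"lid deg",np.degrees(np.arctan2(t[1],-t[0])),"off",I.mean(0)@nn, np.sqrt(w[1]))
E
python3 ang.py
```

```text
time_s: 20.55
ee_pos: [0.5886, 0.0791, 0.2963]
eef_rot: [-1.571, -0.002, 0.195]
force: [-8.0, 0.3, 6.5]
grip_width: 0.0109
F [-7.95691908  0.27193206  6.53576071] M [0.1124512  1.66378487 0.06648942]
bar rel -0.10303088309116293 0.18810026724945342 r 0.21446928313831023 deg 57.198518995986745
top 3006 2214 lid deg 55.65502712232404 off -0.03622884525481949 0.0490235682568454
scene 4850 4321 lid deg 56.00559431073831 off -0.03468436790617786 0.04933532001191655
```

```bash
python3 - <<'E'
from h import *
a,_=cams.camera("scene");b,_=cams.camera("wrist")
a=cv2.resize(a[100:300,230:430],(400,400),interpolation=cv2.INTER_CUBIC);b=cv2.resize(b[100:380,180:460],(400,400))
cv2.imwrite("pics/m5.png",np.hstack([a,b])[:,:,::-1])
E
```

```text
(no output)
```

View pics/m5.png

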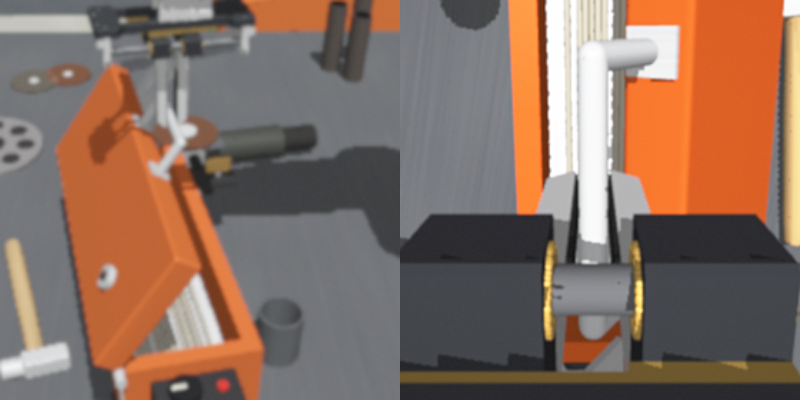

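The bar sits between the fingers with the fingertips clear of the lid edge, and the staple stands free. The residual force is only arc mismatch, so I'll continue in smaller steps.

```bash
python3 -m handwheel '[{"fingers":-1,"x":0.0022,"y":-0.0022,"z":0,"spin":0},{"fingers":-1,"x":0.0043,"y":-0.0035,"z":0,"spin":0},{"fingers":-1,"x":0.0092,"y":-0.0062,"z":0,"spin":0},{"fingers":-1,"x":0.0141,"y":-0.0087,"z":0,"spin":0},{"fingers":-1,"x":0.0191,"y":-0.011,"z":0,"spin":0},{"fingers":-1,"x":0.0242,"y":-0.0131,"z":0,"spin":0},{"fingers":-1,"x":0.0293,"y":-0.0152,"z":0,"spin":0},{"fingers":-1,"x":0.0345,"y":-0.0171,"z":0,"spin":0},{"fingers":-1,"x":0.0397,"y":-0.0188,"z":0,"spin":0},{"fingers":-1,"x":0.0397,"y":-0.0188,"z":0,"spin":0}]'; python3 ang.py
```

```text
time_s: 21.75
ee_pos: [0.6277, 0.0868, 0.3135]
eef_rot: [-1.571, -0.001, 0.195]
force: [-2.7, 0.1, 4.5]
grip_width: 0.011
F [-2.67643234  0.08381375  4.49196124] M [-0.20138543  0.81113139 -0.01654862]
bar rel -0.0632173408164469 0.2052531814874626 r 0.21476801598615206 deg 68.79133060504988
top 2174 1094 lid deg 66.55401342772208 off -0.037309355993388325 0.0544369999190693
scene 3693 3071 lid deg 67.68697763076891 off -0.03504547579114429 0.04759325473109645
```

```bash
python3 -m handwheel '[{"fingers":-1,"x":0.003,"y":-0.001,"z":0,"spin":0},{"fingers":-1,"x":0.008,"y":-0.0025,"z":0,"spin":0},{"fingers":-1,"x":0.013,"y":-0.0038,"z":0,"spin":0},{"fingers":-1,"x":0.018,"y":-0.005,"z":0,"spin":0},{"fingers":-1,"x":0.023,"y":-0.0061,"z":0,"spin":0},{"fingers":-1,"x":0.028,"y":-0.007,"z":0,"spin":0},{"fingers":-1,"x":0.032,"y":-0.0077,"z":0,"spin":0},{"fingers":-1,"x":0.036,"y":-0.0083,"z":0,"spin":0},{"fingers":-1,"x":0.039,"y":-0.0088,"z":0,"spin":0},{"fingers":-1,"x":0.039,"y":-0.0088,"z":0,"spin":0}]'; python3 ang.py; python3 - <<'E'
from h import *
a,_=cams.camera("scene");b,_=cams.camera("wrist")
a=cv2.resize(a[80:280,230:430],(400,400),interpolation=cv2.INTER_CUBIC);b=cv2.resize(b[100:380,180:460],(400,400))
cv2.imwrite("pics/m6.png",np.hstack([a,b])[:,:,::-1])
E
```

```text
time_s: 22.85
ee_pos: [0.6656, 0.0942, 0.3219]
eef_rot: [-1.571, -0.0, 0.195]
force: [0.6, -2.9, 0.2]
grip_width: 0.0108
F [ 0.63931517 -2.90055174  0.21379469] M [-0.61898831  0.25960739  0.01378214]
bar rel -0.024538810890344223 0.2137166699625164 r 0.21512082246909348 deg 79.36001872690146
top 1219 319 lid deg 85.40172383905164 off 0.004709957542615386 0.020081737326268917
scene 2418 1813 lid deg 78.07920334547609 off -0.03575279595198427 0.04660968964403922
```

View pics/m6.png

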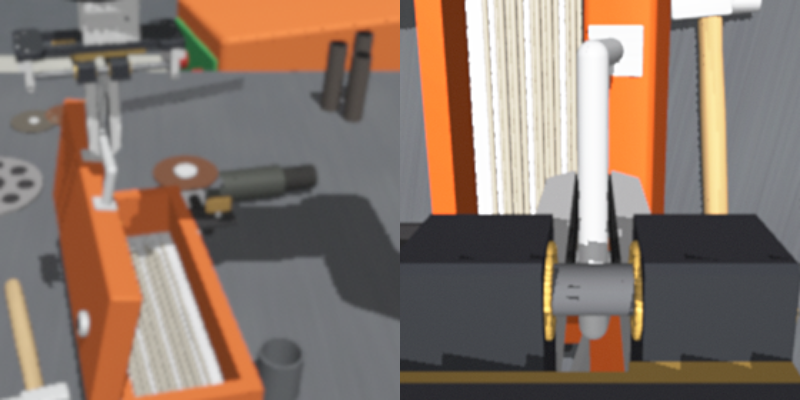

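The lid stands near upright at 78.1° (scene plane fit) to 79.4° (bar position), with the bar pinched between the pads and almost no force along the swing. I'll let it settle, check and hand in.

```bash
python3 -m handwheel '[{"fingers":-1,"x":0.001,"y":0,"z":0,"spin":0},{"fingers":-1,"x":0.001,"y":0,"z":0,"spin":0},{"fingers":-1,"x":0.001,"y":0,"z":0,"spin":0},{"fingers":-1,"x":0.001,"y":0,"z":0,"spin":0},{"fingers":-1,"x":0.001,"y":0,"z":0,"spin":0},{"fingers":-1,"x":0.001,"y":0,"z":0,"spin":0},{"fingers":-1,"x":0.001,"y":0,"z":0,"spin":0},{"fingers":-1,"x":0.001,"y":0,"z":0,"spin":0},{"fingers":-1,"x":0.001,"y":0,"z":0,"spin":0},{"fingers":-1,"x":0.001,"y":0,"z":0,"spin":0}]'; python3 ang.py; python3 -c "
from station import workorder
print(workorder.hand_in())"
```

```text
time_s: 24.05
ee_pos: [0.6662, 0.0944, 0.3221]
eef_rot: [-1.571, 0.0, 0.195]
force: [0.6, -5.9, -3.4]
grip_width: 0.011
F [ 0.62377527 -5.87271698 -3.37236106] M [-1.06000305  0.20166193 -0.03974238]
bar rel -0.02391481081691082 0.21385342225776574 r 0.2151864409942385 deg 79.52923492758818
top 1200 327 lid deg 66.29524496306492 off -0.06703568005045132 0.032708904320842926
scene 2397 1786 lid deg 78.27862836320068 off -0.03578188560811876 0.04644860249156165
the job is handed in; nothing more can be done
None
```

I turned the staple about 85° counterclockwise, in line with the slot, and swung the lid up by its handle to about its balance point. I handed the job in at 24 s with the gripper still closed on the bar. No verdict was given.

**Last checks:**
- **Lid angle:** 78.3° from the scene-camera plane fit and 79.5° from the bar's position, against a target of 79° ± 4°. The top camera's fit gave 66°. I set it aside because few pixels agreed on a plane and its offset did not match the lid face.
- **Force:** about 0.6 N ahead, −5.9 N sideways and −3.4 N vertical, so almost none along the swing. The sideways and vertical parts were still changing a little in the last second.
- **Grip:** 11.0 mm opening on the 12 mm bar.

**What went wrong:**
- **First handle grasp:** it was too high and the fingers slid off the bar. The lid was shut in the picture taken right after, and I saw no sign that it had lifted. I could not measure whether it moved briefly and dropped.
- **During the swing:** the wrist force reached about 22 N at 42° because the arc was slightly off. I eased the tool outward to correct it.

**Bystanders:** those visible in the last pictures looked undisturbed, but I did not measure them.

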